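Set up the dosing cup and open the sanitizer jug

ROBOT

A 7-joint arm with a two-finger parallel gripper is mounted at the origin on the work surface. World frame = base frame: x ahead of the robot, y to its left, z up, the work surface at z = 0. Lengths are in m, angles in rad, forces in N, time in s.
With the tool pointing down it reaches from about 0.35 to 0.9 m from the base axis. Payload 8.1 kg.
Tool frame: the origin (TCP) lies on the centre line of the jaws, within the pads' length; the fingertips stand 17 mm ahead of it and the grasp point (between the pads) lies 2 mm behind it; z points along the fingers, y is the direction in which the jaws open and shut (so a half turn about z gives the same grasp; the last joint's range is limited). The gripper opens to 92 mm and grips with 3 to 60 N. Pads are 19 mm wide; open, the fingers measure 130 mm over their backs; the gripper's body (75 mm by 190 mm) begins 47 mm behind the grasp point.
Start: joints at [-1.403, 0.434, 0.025, 1.573, -0.012, 1.134, -0.075], TCP at [0.167, 0.602, 0.244] pointing down, gripper open.
Joint ranges: [-2.62, 2.62], [-0.44, 2.09], [-1.27, 1.32], [0.08, 2.57], [-1.32, 4.46], [0.12, 2], [-2.74, 2.74]. Speed limits (rad/s): [2.22, 2.22, 3.01, 3.01, 3.14, 3.14, 3.14].

INTERFACE

Orientations are given as a rotation vector (axis times angle).
In Python, from cell import arm gives the robot as it stands.
- The arm moves only by the shell command python3 -m creep 'ROWS' [FORCE]. ROWS is JSON, a list that holds one entry, the list of rows, each a list of 7 numbers: the shift along the world's x, y, z in cm, then the turn, a rotation vector about the world's x, y, z in degrees, then the opening, from -1 (shut) to 1 (fully open), so that 0 is half open. In form: [[[tx, ty, tz, ax, ay, az, jaw], ...]]. A call has 1 to 5 rows; each row is the pose to reach, as a shift and turn from the pose commanded when the call began; what a row does not reach only later rows make up. A row lasts 1/10 s, in which the tool goes at most 50 mm and 8.59 degrees, less where a joint would pass 70% of its speed; a pose out of reach is approached as far as the arm can. A call with a gripper value outside its range is refused whole. The fingers move at their own pace and stop on an object; FORCE is the grip in N (left out, the last holds). Time passes only in rows, so rows that repeat a pose let the fingers close. It gives the time, the measured TCP pose, the force and the opening at its end, in the units of the state.
- arm.observe(): the state, without advancing time (a new reading comes with each control period).
- arm.get_image(name): name is "scene" or "top" or "wrist"; returns the picture (400x640x3 uint8, red, green, blue); there is no depth.
- arm.camera_model(name): a dict with "vfov" (degrees; the focal length in pixels is half the picture's height over the tangent of half this angle, whatever the lens; pixels are square), "cx", "cy" (the principal point, pixels), "cam_to_world" (4x4, takes a point from camera to world coordinates); the wrist camera has in their place "T_tool_cam" (4x4, takes a point from camera to tool coordinates, whose origin is the TCP and whose axes are the flange's). Camera axes: x right, y down, z forward; pixel columns grow to the right and rows downward; lengths in m; the calibration is good to about 2 mm. A picture is of the moment at which its call begins: read the wrist's pose just before it. camera_model takes no time and is no camera call.
- arm.sign_off(): hands the job in, once; it reports no verdict.
The state is a dict: "clock": time; "joints": joint angles; "dq": joint speeds; "joint_efforts": joint torques, N m; "position": TCP position; "ee_rot": TCP orientation; "force": force on the tool from outside, world axes, zero at the start; "ft_torque": the same for the moment, N m; "width": opening from 0.0 (shut) to 1.0 (fully open).
Only numpy, scipy, OpenCV 4.12 (cv2) and the standard library are available. Lean on these libraries where they do the work, as an engineer would, in place of code of your own. Each camera call takes 0.05 s, during which the arm holds its last target.

TASK

Get ready to dose sanitizer tablets at the food-truck counter: first turn the upside-down square metal cup over so that it stands mouth-up on the counter, and let go of it; then press the jug's push-and-turn safety cap down, twist it anticlockwise until it is free, and lift it off. Finish with the cap still held in the gripper, level and still, a few centimetres above the open jug, with the cup still standing mouth-up and the other things on the counter left where they were.

Things in the scene. Friction and masses are not known exactly. Their poses are not given: they have to be found in the camera images.
- cup_mid (a point): Centre (on the axis, half-way up) of the square open aluminium cup, the only square one: 50 x 50 mm outside, 58 mm tall, straight 4 mm walls, about 90 g, standing mouth-down at the start. z runs from mouth to base (up at the start, down when mouth-up); x and y are square to the sides. It rests on any side without rolling, this point then 25 mm up.
- cap_mid (a point): Centre of the jug's round ribbed grey plastic safety cap: 60 mm diameter, 34 mm tall, hollow, about 45 g; on its axis, 17 mm above its lower edge and below its top, 167 mm above the counter at the start; z up. Can be gripped across any diameter. Locked, it neither turns nor lifts: it must be pressed down and kept down while it is turned anticlockwise seen from above.
- neck_rim (a point): Centre of the jug neck's top rim (34 mm diameter), 172 mm above the counter, inside the cap at the start; z up. Turned 37 to 80 degrees from its start (aim for 60; a stop comes at about 82), the cap is free and lifts straight off along this axis. The neck is clear for 22 mm below the cap's lower edge.
- jug: White rectangular plastic jug, 90 mm (its x) by 130 mm (its y), shoulder ending 128 mm above the counter, clamped in a steel bracket (foot 130 x 170 mm, two uprights 84 mm tall at the y ends) screwed to the counter: it does not move. Origin at the centre of the underside, z up.
- seal (a joint): Height in m of the spring seal in the jug's neck that pushes the cap up (about 5 N at rest, 10 N fully pressed): 0 with the cap locked, negative as the cap is pressed down (-0.005 clears the lock, -0.006 to -0.007 is best, -0.008 is the bottom), about +0.004 when the cap is off.
- tin: Bystander, leave alone: empty ribbed steel tin, 78 mm diameter, 100 mm tall. Origin at the centre of its underside.
- shaker: Bystander, leave alone: glass shaker, 42 mm diameter, 78 mm tall. Origin at the centre of its underside.
- cups: Bystander, leave alone: stack of round paper cups standing mouth-down, 84 mm diameter, 115 mm tall. Origin at the centre of its underside.
- squeeze: Bystander, leave alone: squeeze bottle with a pointed nozzle, 56 mm diameter, 165 mm tall. Origin at the centre of its underside.
- spatula: Bystander, leave alone: spatula with a wooden handle, lying flat along x. Origin at its middle, underside.
Mind the look-alikes: they are no part of the job. What is shaped like the part that bears cup_mid but black or red is not meant.

How it is judged:
On the way, in this order (a step that is already met when the one before it is completed fails the run):
1. the cup stands mouth-up on the counter, let go (angle between cup_mid's own z axis and vertical above 2.95 rad and height (world z) of cup_mid between 0.024 and 0.034 m and contact force between the fingers and cup below 0.05 N), for 0.3 s.
2. the cap is pressed, twisted free and lifted off its lock (z of cap_mid in the frame of neck_rim above 0.01 m), for 0.1 s.
At the end, for the whole second after the job is handed in: Cup mouth-up on the counter (within 10 degrees, centre 24 to 34 mm high), at rest, not touched. Cap gripped by the fingers, clear of the jug, within 35 mm of the neck axis, lower edge 15 to 133 mm above the neck rim, tilted under 17 degrees, still (all of step 1 and linear speed of cup below 0.03 m/s and z of cap_mid in the frame of neck_rim between 0.032 and 0.15 m and horizontal distance between cap_mid and neck_rim below 0.035 m and angle between cap_mid's own z axis and vertical below 0.3 rad and linear speed of cap below 0.04 m/s and contact force between the fingers and cap above 1 N and contact force between cap and jug below 0.05 N); the arm keeps its last pose, push and grip.
It fails at once if a bystander is moved more than 40 mm: tin (distance of tin from where it was at the start of the episode above 0.04 m).
It fails at once if a bystander is moved more than 40 mm: shaker (distance of shaker from where it was at the start of the episode above 0.04 m).
It fails at once if a bystander is moved more than 40 mm: cups (distance of cups from where it was at the start of the episode above 0.04 m).
It fails at once if a bystander is moved more than 40 mm: squeeze (distance of squeeze from where it was at the start of the episode above 0.04 m).
It fails at once if a bystander is moved more than 40 mm: spatula (distance of spatula from where it was at the start of the episode above 0.04 m).
It also fails if it takes over 64 s, if anything falls off the work surface, if the arm or the gripper's body presses on something with over 40 N, if the wrist force passes 120 N, or if a joint passes its speed limit or range.

## Working session

There is one attempt and no reset: what is moved stays moved. The work goes in short steps, Python scripts to look and compute and a shell command to move; the robot and the scene stay as the last step left them, time stands still between calls to the robot, and variables do not carry over. Pictures are saved under pics/ and viewed, and the job is handed in when it is done.

```bash
ls; mkdir -p pics; python3 - <<'E'
from cell import arm
import cv2,json
import numpy as np
print(arm.observe())
for n in("scene","top","wrist"):
    print(n,arm.camera_model(n))
for n in("scene","top","wrist"):
    cv2.imwrite(f"pics/{n}0.png",arm.get_image(n)[:,:,::-1])
E
```

```text
pics
{'clock': 0.0, 'joints': array([-1.40260892,  0.43520323,  0.02496058,  1.57413441, -0.01161612,
        1.13398295, -0.07505819]), 'dq': array([-9.84813575e-05, -1.34739637e-03,  6.22432448e-04, -2.02619022e-04,
        8.25299265e-04,  2.05636099e-03, -1.52357191e-03]), 'joint_efforts': array([ 6.05559326e-04, -6.67840648e+01,  9.85693149e-01, -3.14449883e+01,
       -6.04372169e-02,  4.32647823e-02,  1.78240052e-04]), 'position': array([0.16708989, 0.6017309 , 0.24294264]), 'ee_rot': array([-4.24078444e-01, -3.11274570e+00,  2.48224990e-03]), 'force': array([0.41453324, 0.73405867, 0.60397157]), 'ft_torque': array([ 0.03000615, -0.07383237,  0.00063053]), 'width': 1.0024927995295432}
scene {'vfov': 49.89330773727644, 'cx': 323.42401718766746, 'cy': 191.5578501367206, 'cam_to_world': array([[-0.65187389,  0.56406843, -0.50684045,  1.04438105],
       [ 0.75831774,  0.48150568, -0.43943883,  0.29707717],
       [-0.00382702, -0.6708048 , -0.74162408,  0.83220098],
       [ 0.        ,  0.        ,  0.        ,  1.        ]])}
top {'vfov': 54.31458327840898, 'cx': 318.69363956706655, 'cy': 193.5670169255815, 'cam_to_world': array([[-0.06270708, -0.97433144,  0.21620839,  0.37981515],
       [-0.99803003,  0.0616454 , -0.01165773, -0.10225057],
       [-0.00196976, -0.21651349, -0.97627764,  0.95433214],
       [ 0.        ,  0.        ,  0.        ,  1.        ]])}
wrist {'vfov': 62.00291824534352, 'cx': 320.11049366687985, 'cy': 198.50603062744244, 'T_tool_cam': array([[ 3.11565471e-04, -9.51050689e-01, -3.09034770e-01,
         8.36407681e-02],
       [ 9.99999950e-01,  3.13570984e-04,  4.31781663e-05,
        -5.47780780e-04],
       [ 5.58397121e-05, -3.09034768e-01,  9.51050739e-01,
        -1.40641905e-01],
       [ 0.00000000e+00,  0.00000000e+00,  0.00000000e+00,
         1.00000000e+00]])}
```

View pics/scene0.png

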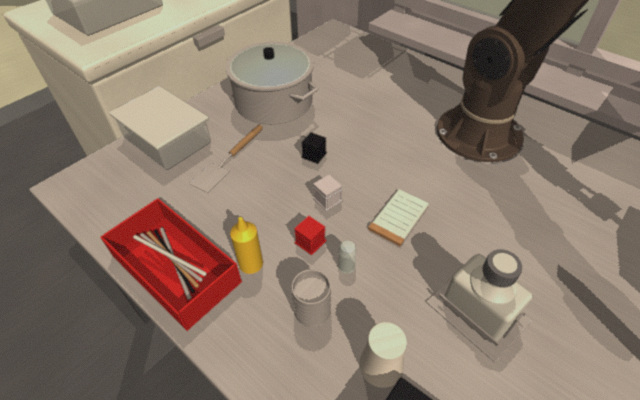

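View pics/top0.png

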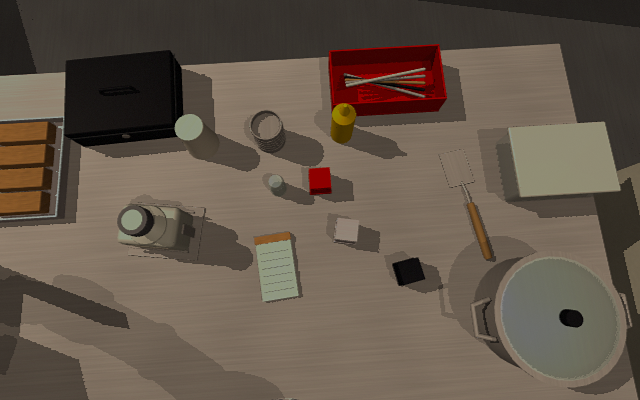

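View pics/wrist0.png

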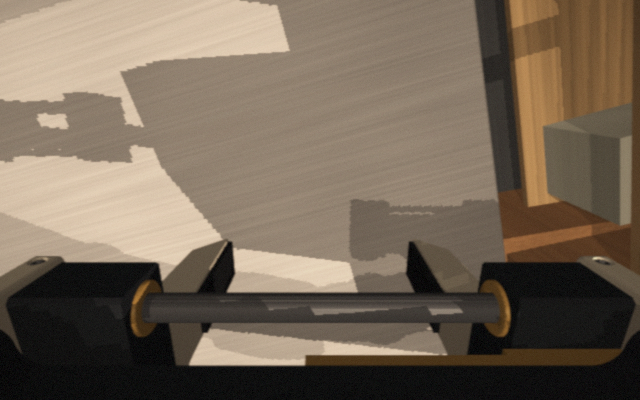

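Candidates for the cup (top/scene pixels): the black square one at (408,271)/(314,148), the red one at (320,181)/(310,235) and the bare-metal one at (347,230)/(328,192). The metal one fits the description. I'll check it in a close crop.

```bash
python3 - <<'E'
import cv2,numpy as np
s=cv2.imread("pics/scene0.png");t=cv2.imread("pics/top0.png")
def crop(im,x,y,w,h,f): return cv2.resize(im[y:y+h,x:x+w],None,fx=f,fy=f,interpolation=cv2.INTER_CUBIC)
cv2.imwrite("pics/c1.png",np.vstack([np.hstack([crop(s,300,165,55,50,7),crop(t,320,205,55,50,7)]),np.hstack([crop(s,440,240,110,100,3.5),crop(t,105,190,110,100,3.5)])]))
E
```

```text
(no output)
```

View pics/c1.png

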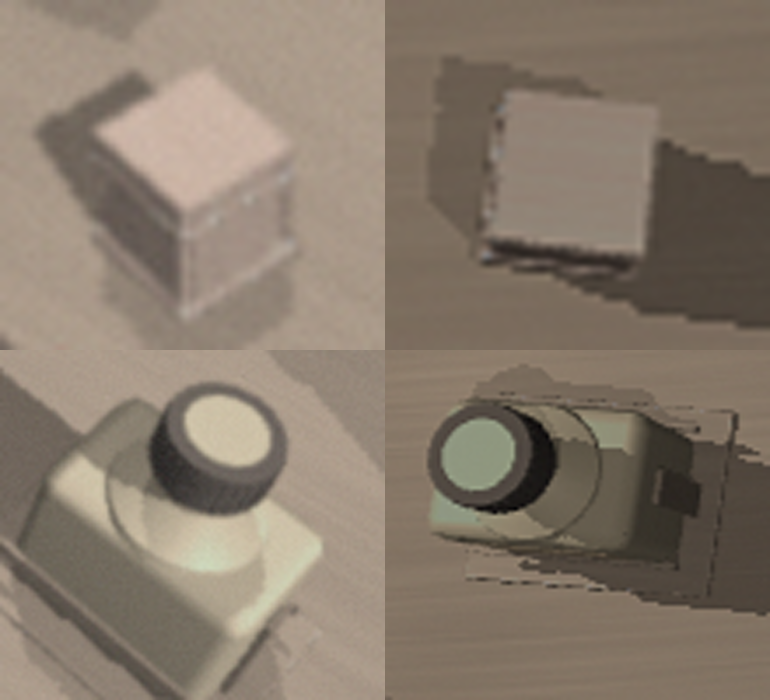

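```bash
cat > h.py <<'E'
import numpy as np
from cell import arm
from scipy.spatial.transform import Rotation as R
def ray(name,px,pose=None):
    m=arm.camera_model(name)
    f=200/np.tan(np.radians(m["vfov"]/2))
    d=np.array([(px[0]-m["cx"])/f,(px[1]-m["cy"])/f,1])
    if name=="wrist":
        T=np.eye(4);T[:3,:3]=R.from_rotvec(pose[1]).as_matrix();T[:3,3]=pose[0];T=T@m["T_tool_cam"]
    else: T=m["cam_to_world"]
    return T[:3,3],T[:3,:3]@d/np.linalg.norm(d)
def tri(rays):
    A=np.zeros((3,3));b=np.zeros(3)
    for o,d in rays:
        P=np.eye(3)-np.outer(d,d);A+=P;b+=P@o
    p=np.linalg.solve(A,b)
    return p,[np.linalg.norm((np.eye(3)-np.outer(d,d))@(p-o)) for o,d in rays]
def onz(r,z): o,d=r;return o+d*(z-o[2])/d[2]
def proj(name,p,pose=None):
    m=arm.camera_model(name)
    f=200/np.tan(np.radians(m["vfov"]/2))
    if name=="wrist":
        T=np.eye(4);T[:3,:3]=R.from_rotvec(pose[1]).as_matrix();T[:3,3]=pose[0];T=T@m["T_tool_cam"]
    else: T=m["cam_to_world"]
    q=T[:3,:3].T@(np.array(p)-T[:3,3]);return np.array([m["cx"]+f*q[0]/q[2],m["cy"]+f*q[1]/q[2]])
E
python3 - <<'E'
from h import *
np.set_printoptions(precision=4,suppress=True)
S=[(205,70),(293,147),(187,212),(93,130)];Tt=[(508,90),(657,107),(643,255),(492,238)]
s=[((x+.5)/7-.5+300,(y+.5)/7-.5+165) for x,y in S]
t=[((x-385+.5)/7-.5+320,(y+.5)/7-.5+205) for x,y in Tt]
a=[onz(ray("scene",p),.058) for p in s];b=[onz(ray("top",p),.058) for p in t]
print(np.array(a));print(np.array(b));print(np.mean(a,0),np.mean(b,0))
print(tri([ray("scene",np.mean(s,0)),ray("top",np.mean(t,0))]))
def sc(x,y):return((x+.5)/3.5-.5+440,(y-350+.5)/3.5-.5+240)
def tc(x,y):return((x-385+.5)/3.5-.5+105,(y-350+.5)/3.5-.5+190)
print(tri([ray("scene",sc(228,432)),ray("top",tc(480,455))]))
# others: spatula etc base est from top
for n,p,z in [("tin",(266,125),.1),("shaker",(275,181),.078),("cups",(190,127),.115),("squeeze",(344,108),.165),("red",(320,176),.058),("black",(408,267),.058),("spat end",(487,257),.01),("spat tip",(456,153),.0),("pan c",(560,310),.15),("pan handle",(480,315),.12),("notepad1",(257,240),0),("np2",(298,295),0)]: print(n,onz(ray("top",p),z))
for n,p,z in [("tin",(311,283),.1),("shaker",(347,246),.078),("cups",(387,338),.115),("squeeze",(240,222),.165)]: print(n,onz(ray("scene",p),z))
E
```

```text
[[ 0.4627 -0.1889  0.058 ]
 [ 0.4715 -0.1409  0.058 ]
 [ 0.5189 -0.1494  0.058 ]
 [ 0.511  -0.1998  0.058 ]]
[[ 0.5189 -0.1522  0.058 ]
 [ 0.5102 -0.201   0.058 ]
 [ 0.4617 -0.1923  0.058 ]
 [ 0.4703 -0.1434  0.058 ]]
[ 0.491  -0.1698  0.058 ] [ 0.4903 -0.1722  0.058 ]
(array([ 0.49  , -0.1717,  0.0557]), [np.float64(0.0008320666062657822), np.float64(0.0008320666062657376)])
(array([0.521 , 0.2664, 0.1812]), [np.float64(0.0007872949743191381), np.float64(0.0007872949743191138)])
tin [0.7406 0.0001 0.1   ]
shaker [ 0.6101 -0.0134  0.078 ]
cups [0.7404 0.1725 0.115 ]
squeeze [ 0.7418 -0.1787  0.165 ]
red [ 0.6208 -0.1187  0.058 ]
black [ 0.396  -0.3037  0.058 ]
spat end [ 0.4084 -0.5057  0.01  ]
spat tip [ 0.6753 -0.4718 -0.    ]
pan c [ 0.2922 -0.5738  0.15  ]
pan handle [ 0.2894 -0.4261  0.12  ]
notepad1 [0.4847 0.0441 0.    ]
np2 [ 0.3484 -0.0492  0.    ]
tin [ 0.7396 -0.0002  0.1   ]
shaker [ 0.6146 -0.0102  0.078 ]
cups [0.7406 0.1764 0.115 ]
squeeze [ 0.7563 -0.1705  0.165 ]
```

The choice is the bare-metal square cup: top-face corners agree in both views, centre (0.490, -0.171), sides at -10° yaw, top at 56 mm (58 expected). The cap's top is at about (0.521, 0.266, 0.181), against 0.184 expected.

To turn the cup, I'll grip it with the tool leaning sideways, roll it 90° about the jaw axis onto its side on free counter, and repeat. First I'll move over it.

```bash
python3 -m creep '[[[2,-5,1,0,0,-8,1],[4,-10,2,0,0,-16,1],[6,-15,2,0,0,-24,1],[8,-20,2,0,0,-32,1],[10,-25,2,0,0,-40,1]]]' 20
python3 -m creep '[[[4,-5,0,0,0,-8,1],[8,-10,0,0,0,-16,1],[12,-15,0,0,0,-24,1],[14,-20,0,0,0,-32,1],[16,-25,0,0,0,-40,1]]]'
python3 - <<'E'
from h import *
print(arm.observe())
E
```

```text
clock: 0.65
position: [0.2598, 0.3697, 0.2637]
ee_rot: [-1.471, -2.776, -0.0]
force: [1.8, 0.9, 0.6]
width: 0.999
clock: 1.15
position: [0.3997, 0.1639, 0.2638]
ee_rot: [2.332, 2.105, 0.001]
force: [1.1, 0.7, 0.2]
width: 1.0
{'clock': 1.15, 'joints': array([-0.96518914,  0.08400275,  0.49599595,  2.01367239, -0.04597979,
        1.05380463, -0.54995285]), 'dq': array([ 0.6240694 , -0.01363181,  0.5839234 ,  0.04005574, -0.04327831,
       -0.0065735 , -0.16619452]), 'joint_efforts': array([-5.15376762e+00, -3.40461195e+01, -6.81725219e-01, -2.89851040e+01,
        1.09452978e-02,  3.81854055e-01,  3.08640506e-01]), 'position': array([0.39965728, 0.16385279, 0.26383564]), 'ee_rot': array([2.33168502e+00, 2.10521770e+00, 9.96703257e-04]), 'force': array([1.08231986, 0.70735886, 0.18066743]), 'ft_torque': array([-0.07924973,  0.0036774 , -0.04016316]), 'width': 0.9996420322610421}
```

```bash
python3 -m creep '[[[1,-5,0,0,0,-2,1],[2,-10,0,0,0,-4,1],[3,-15,0,0,0,-4.7,1],[4,-20,0,0,0,-4.7,1],[5,-25,0,0,0,-4.7,1]]]'
python3 -m creep '[[[0,-5,0,0,0,0,1],[0,-9,0,0,0,0,1],[0,-9,0,0,0,0,1],[0,-9,0,0,0,0,1]]]'
python3 - <<'E'
from h import *
import cv2
o=arm.observe();print(o["joints"],o["position"],R.from_rotvec(o["ee_rot"]).as_matrix().round(3))
print(proj("wrist",(.49,-.171,.058),(o["position"],o["ee_rot"])))
cv2.imwrite("pics/w1.png",arm.get_image("wrist")[:,:,::-1])
E
```

```text
clock: 1.65
position: [0.4477, -0.0814, 0.2639]
ee_rot: [2.41, 2.015, 0.001]
force: [1.6, 0.7, 0.2]
width: 1.003
clock: 2.05
position: [0.4474, -0.1704, 0.2635]
ee_rot: [-2.413, -2.011, 0.001]
force: [1.0, 0.5, 1.3]
width: 1.001
[-0.41428392  0.2011684   0.80369615  1.93291086 -0.16400444  1.07421688
  0.27680301] [ 0.44737898 -0.1703676   0.26351358] [[ 0.18   0.984 -0.001]
 [ 0.984 -0.18  -0.   ]
 [-0.    -0.001 -1.   ]]
[359.32453687 166.26735309]
```

View pics/w1.png

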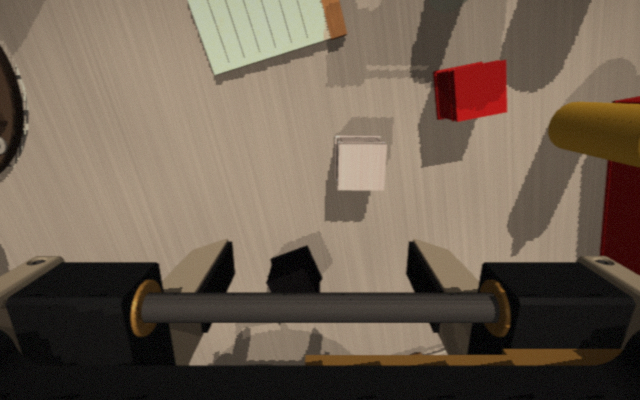

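```bash
python3 -m creep '[[[1,-2,0,8.4,-1.5,0,1],[2,-4,0,16.7,-3,0,1],[3,-5,0,25,-4.5,0,1],[3,-6,0,33.5,-6,0,1],[3,-7,-2,40,-7.2,0,1]]]'
python3 - <<'E'
from h import *
o=arm.observe();print(o["joints"],o["position"],R.from_rotvec(o["ee_rot"]).as_matrix().round(3))
E
```

```text
clock: 2.6
position: [0.48, -0.2396, 0.246]
ee_rot: [-1.987, -1.671, -0.738]
force: [1.7, 0.5, -0.7]
width: 1.004
[ 0.3155567   0.59220083  0.64547587  1.670594   -0.81341551  1.60633429
  1.0344634 ] [ 0.47999621 -0.23959543  0.24597984] [[ 0.128  0.985  0.118]
 [ 0.751 -0.174  0.637]
 [ 0.648  0.007 -0.761]]
```

```bash
python3 -m creep '[[[0,0,-4,4.9,-0.9,0,1],[0,0,-8,4.9,-0.9,0,1],[0,0,-12,4.9,-0.9,0,1],[0,0,-14.8,4.9,-0.9,0,1],[0,0,-14.8,4.9,-0.9,0,1]]]'
python3 - <<'E'
from h import *
import cv2
o=arm.observe();print(o["joints"],o["position"],R.from_rotvec(o["ee_rot"]).as_matrix().round(3))
print(proj("wrist",(.49,-.171,.058),(o["position"],o["ee_rot"])))
cv2.imwrite("pics/w2.png",arm.get_image("wrist")[:,:,::-1])
E
```

```text
clock: 3.1
position: [0.4773, -0.2362, 0.0926]
ee_rot: [-1.928, -1.612, -0.799]
force: [-0.1, -0.4, 1.2]
width: 0.996
[ 0.40779273  0.82704614  0.55289468  1.74848822 -0.93281851  1.48337466
  1.25383776] [ 0.47728877 -0.23623563  0.09261677] [[ 0.127  0.985  0.12 ]
 [ 0.692 -0.175  0.701]
 [ 0.711 -0.006 -0.703]]
[321.40970351 187.44370566]
```

View pics/w2.png

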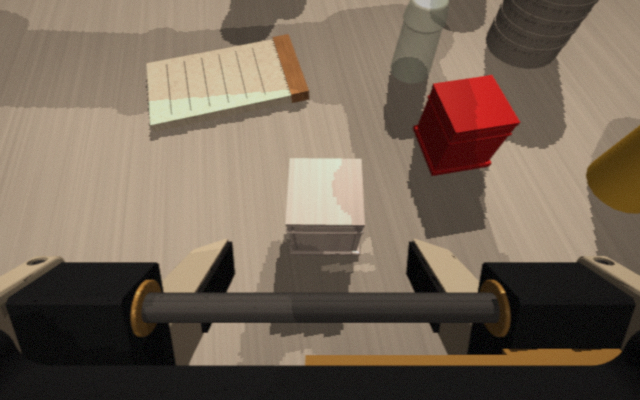

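```bash
python3 -m creep '[[[0.4,2,-2,0,0,0,1],[0.8,4,-3.5,0,0,0,1],[1.0,5,-4.7,0,0,0,1],[1.2,5.5,-5.2,0,0,0,1],[1.2,5.5,-5.2,0,0,0,1]]]'
python3 - <<'E'
from h import *
import cv2
o=arm.observe();print(o["joints"],o["position"],R.from_rotvec(o["ee_rot"]).as_matrix().round(3))
p=R.from_rotvec(o["ee_rot"]).as_matrix().T@(np.array([.492,-.171,.029])-o["position"]);print("cup in tool mm",p*1000)
cv2.imwrite("pics/w3.png",arm.get_image("wrist")[:,:,::-1])
E
```

```text
clock: 3.65
position: [0.4904, -0.1839, 0.0443]
ee_rot: [-1.932, -1.618, -0.803]
force: [-0.1, 0.8, 0.3]
width: 1.0
[ 0.3484967   0.86279948  0.50927216  1.83840479 -1.01677917  1.36660194
  1.30116116] [ 0.4903642  -0.18391017  0.04426312] [[ 0.124  0.984  0.125]
 [ 0.695 -0.176  0.697]
 [ 0.708  0.001 -0.706]]
cup in tool mm [-1.64071116 -0.67292675 19.97915098]
```

View pics/w3.png

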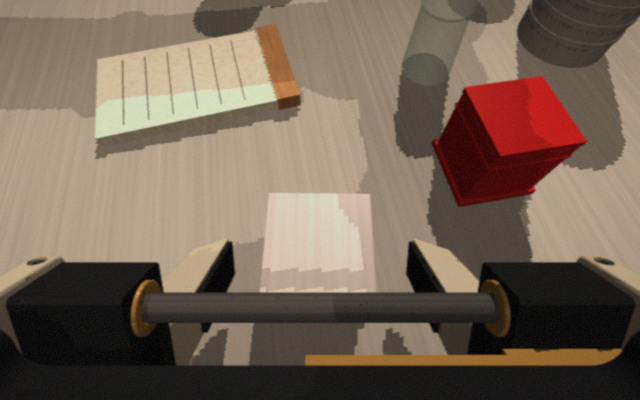

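The cup is centred between the fingers (columns 265–373). Next I'll go the last 21 mm and close.

```bash
python3 -m creep '[[[0.1,0.6,-0.6,0,0,0,1],[0.2,1.2,-1.2,0,0,0,1],[0.3,1.4,-1.5,0,0,0,1],[0.3,1.4,-1.5,0,0,0,1],[0.3,1.4,-1.5,0,0,0,-0.1]]]' 25
python3 -m creep '[[[0,0,0,0,0,0,-0.1],[0,0,0,0,0,0,-0.1],[0,0,0,0,0,0,-0.1],[0,0,0,0,0,0,-0.1],[0,0,0,0,0,0,-0.1]]]'
python3 - <<'E'
from h import *
import cv2
o=arm.observe();print(o["joints"],o["position"],o["width"])
E
```

```text
clock: 4.2
position: [0.4927, -0.1706, 0.0286]
ee_rot: [-1.934, -1.616, -0.803]
force: [-0.4, 0.6, 0.1]
width: 0.957
clock: 4.7
position: [0.4928, -0.1705, 0.0288]
ee_rot: [-1.933, -1.616, -0.803]
force: [0.6, -0.2, -0.3]
width: 0.542
[ 0.33580065  0.87916053  0.49464141  1.85886657 -1.043029    1.33568308
  1.31724424] [ 0.49279942 -0.17052316  0.02877432] 0.541868943659836
```

```bash
python3 -m creep '[[[0,0,0,0,0,0,-0.5],[0,0,4,0,0,0,-0.5],[1,-3,8,0,0,0,-0.5],[2,-6,11,-8.3,1.5,0,-0.5],[3,-9,13,-16.7,3,0,-0.5]]]'
python3 -m creep '[[[1,-2,0,-8.3,1.5,0,-0.5],[2,-4,0,-16.7,3,0,-0.5],[2.7,-4,0,-25,4.5,0,-0.5],[2.7,-4,0,-33.4,6,0,-0.5],[2.7,-4,0,-41.7,7.5,0,-0.5]]]'
python3 -m creep '[[[0,0,0,-8.3,1.5,0,-0.5],[0,0,0,-16.7,3,0,-0.5],[0,0,0,-25,4.5,0,-0.5],[0,0,0,-30.5,5.5,0,-0.5],[0,0,0,-30.5,5.5,0,-0.5]]]'
python3 - <<'E'
from h import *
import cv2
o=arm.observe();print(o["joints"],o["position"],o["width"],R.from_rotvec(o["ee_rot"]).as_matrix().round(3))
cv2.imwrite("pics/s4.png",arm.get_image("scene")[:,:,::-1])
E
```

```text
clock: 5.2
position: [0.5228, -0.2642, 0.161]
ee_rot: [-2.14, -1.783, -0.531]
force: [0.4, 0.9, -1.9]
width: 0.541
clock: 5.7
position: [0.5505, -0.3005, 0.1599]
ee_rot: [2.273, 1.901, -0.286]
force: [0.2, 0.3, -2.2]
width: 0.54
clock: 6.2
position: [0.5509, -0.2967, 0.1554]
ee_rot: [1.923, 1.623, -0.81]
force: [0.2, 1.0, -1.6]
width: 0.546
[-0.71845565  1.01957481  1.26520484  1.89027458 -0.24410997  0.71539957
  0.27245241] [ 0.55093686 -0.29668055  0.15540178] 0.5456153468739998 [[ 0.116  0.985 -0.126]
 [ 0.692 -0.171 -0.701]
 [-0.712 -0.006 -0.702]]
```

View pics/s4.png

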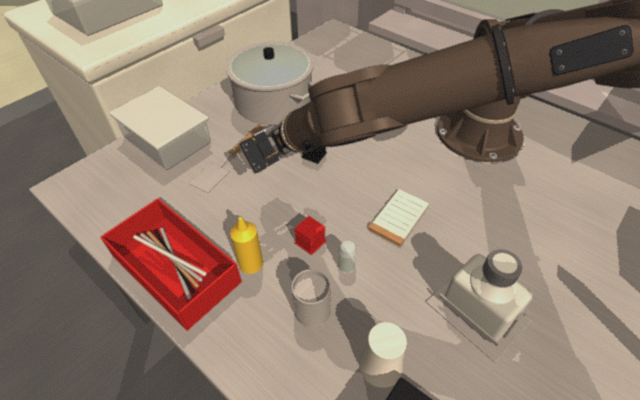

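```bash
python3 -m creep '[[[0,0,-3,0,0,0,-0.5],[0,0,-6,0,0,0,-0.5],[0,0,-8,0,0,0,-0.5],[0,0,-8,0,0,0,-0.5]]]'
python3 - <<'E'
from h import *
import cv2
o=arm.observe();print(o["joints"],o["position"],o["width"],R.from_rotvec(o["ee_rot"]).as_matrix().round(3))
cv2.imwrite("pics/w5.png",arm.get_image("wrist")[:,:,::-1])
E
```

```text
clock: 6.65
position: [0.5485, -0.3011, 0.0772]
ee_rot: [1.936, 1.616, -0.805]
force: [-0.3, 0.0, -0.6]
width: 0.544
[-0.66990846  1.10848079  1.16356541  1.92176189 -0.31568171  0.60789688
  0.23564133] [ 0.54845211 -0.30109768  0.07721226] 0.5443196650075404 [[ 0.125  0.984 -0.128]
 [ 0.695 -0.179 -0.696]
 [-0.708 -0.002 -0.706]]
```

View pics/w5.png

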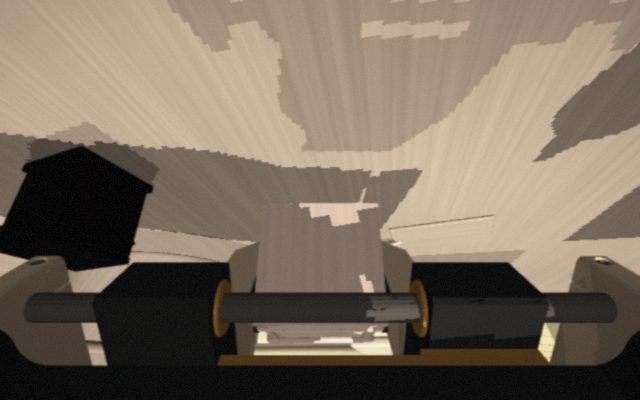

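The cup is held square between the pads (columns 255–385), its lower side parallel to the counter. Lower it now.

```bash
python3 -m creep '[[[0,0,-2,0,0,0,-0.5],[0,0,-4,0,0,0,-0.5],[0,0,-4.8,0,0,0,-0.5],[0,0,-4.8,0,0,0,-0.5],[0,0,-4.9,0,0,0,-0.5]]]'

```

```text
clock: 7.2
position: [0.5499, -0.3008, 0.0301]
ee_rot: [1.931, 1.615, -0.805]
force: [-0.3, -0.5, -1.1]
width: 0.544
```

```bash
python3 -m creep '[[[0,0,-0.2,0,0,0,-0.5],[0,0,-0.4,0,0,0,-0.5],[0,0,-0.5,0,0,0,-0.5],[0,0,-0.5,0,0,0,-0.5]]]'
python3 - <<'E'
from h import *
o=arm.observe();print(o["joints"],o["force"])
E
```

```text
clock: 7.6
position: [0.5498, -0.3004, 0.0247]
ee_rot: [1.931, 1.615, -0.804]
force: [0.2, -0.6, 0.3]
width: 0.544
[-0.64746569  1.17849522  1.09802179  1.92609208 -0.36086049  0.54319784
  0.20670776] [ 0.15370361 -0.56921439  0.33471741]
```

```bash
python3 -m creep '[[[0,0,0,0,0,0,1],[0,0,0,0,0,0,1],[0,0,0,0,0,0,1],[0,0,0,0,0,0,1],[0,0,0,0,0,0,1]]]'
python3 -m creep '[[[0.4,1.5,1.5,0,0,0,1],[0.9,4,4,0,0,0,1],[1.2,7,7,0,0,0,1],[1.5,9,9,0,0,0,1],[1.5,10,10,0,0,0,1]]]'
python3 - <<'E'
from h import *
import cv2
o=arm.observe();print(o["joints"],o["position"])
cv2.imwrite("pics/w6.png",arm.get_image("wrist")[:,:,::-1])
cv2.imwrite("pics/t6.png",arm.get_image("top")[:,:,::-1])
print(proj("wrist",(.55,-.3,.025),(o["position"],o["ee_rot"])))
E
```

```text
clock: 8.1
position: [0.5498, -0.3005, 0.0248]
ee_rot: [1.931, 1.615, -0.804]
force: [-0.1, -0.0, 0.0]
width: 0.928
clock: 8.6
position: [0.5663, -0.1987, 0.1261]
ee_rot: [1.929, 1.616, -0.801]
force: [0.5, 0.6, 0.5]
width: 0.999
[-0.85735254  1.07863345  1.24463673  1.86749394 -0.27714943  0.81340813
  0.14472998] [ 0.5663433 -0.1986927  0.1261249]
[321.00721128 190.11658873]
```

View pics/w6.png

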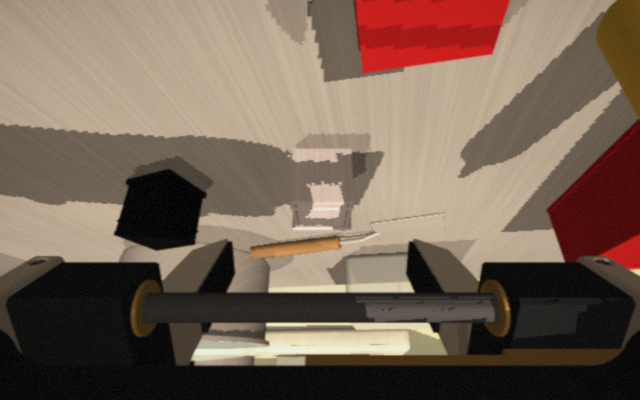

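View pics/t6.png

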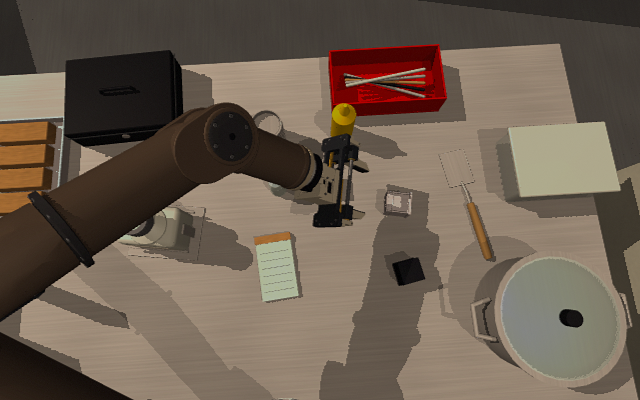

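```bash
python3 - <<'E'
import cv2,numpy as np
s=cv2.imread("pics/w6.png");t=cv2.imread("pics/t6.png")
def crop(im,x,y,w,h,f): return cv2.resize(im[y:y+h,x:x+w],None,fx=f,fy=f,interpolation=cv2.INTER_CUBIC)
cv2.imwrite("pics/c2.png",np.hstack([crop(s,270,125,130,120,3),crop(t,370,170,65,60,6)]))
E
```

```text
(no output)
```

View pics/c2.png

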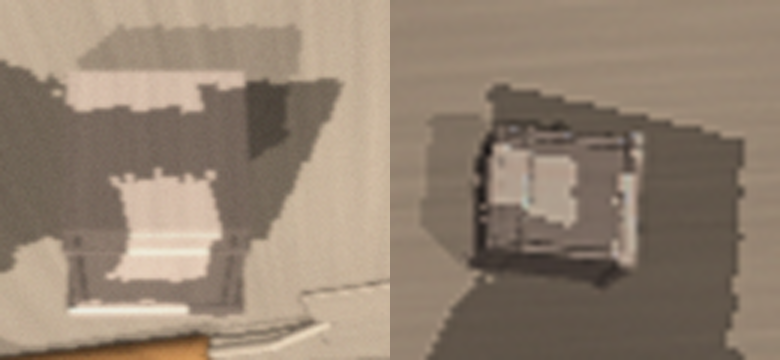

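```bash
python3 - <<'E'
from h import *
print(onz(ray("top",(398.3,203.3)),.05))
E
python3 -m creep '[[[0,0,4,0,0,0,1],[0,-2,8,8.3,-1.5,0,1],[-1,-5,10,16.7,-3,0,1],[-2,-8,10,25,-4.5,0,1],[-3,-11,10,33.4,-6,0,1]]]'
python3 -m creep '[[[0,-2,0,8.3,-1.5,0,1],[0,-4,0,16.7,-3,0,1],[0,-6,0,25,-4.5,0,1],[0,-6,0,33.4,-6,0,1],[0,-6,0,41.7,-7.5,0,1]]]'
python3 -m creep '[[[0,0,-3,8.3,-1.5,0,1],[0,0,-7,14.7,-2.7,0,1],[0,0,-10,14.7,-2.7,0,1],[0,0,-10,14.7,-2.7,0,1]]]'
python3 - <<'E'
from h import *
import cv2
o=arm.observe();print(o["joints"],o["position"],R.from_rotvec(o["ee_rot"]).as_matrix().round(3))
cv2.imwrite("pics/w7.png",arm.get_image("wrist")[:,:,::-1])
print(proj("wrist",(.55,-.3,.025),(o["position"],o["ee_rot"])))
E
```

```text
[ 0.54471789 -0.29921786  0.05      ]
clock: 9.2
position: [0.535, -0.3084, 0.2255]
ee_rot: [2.295, 1.911, -0.256]
force: [0.7, -1.0, -1.9]
width: 1.001
clock: 9.7
position: [0.5351, -0.3678, 0.2235]
ee_rot: [-2.157, -1.797, -0.497]
force: [0.2, 0.3, -1.1]
width: 0.998
clock: 10.1
position: [0.5332, -0.365, 0.1172]
ee_rot: [-1.986, -1.648, -0.732]
force: [-0.1, 0.9, -0.6]
width: 1.001
[ 0.50733558  0.9277537   0.57561717  1.36782615 -0.89230474  1.63762329
  1.09762226] [ 0.53318079 -0.36503608  0.11721264] [[ 0.143  0.984  0.11 ]
 [ 0.741 -0.181  0.646]
 [ 0.656 -0.011 -0.755]]
[326.62714178 210.89954507]
```

View pics/w7.png

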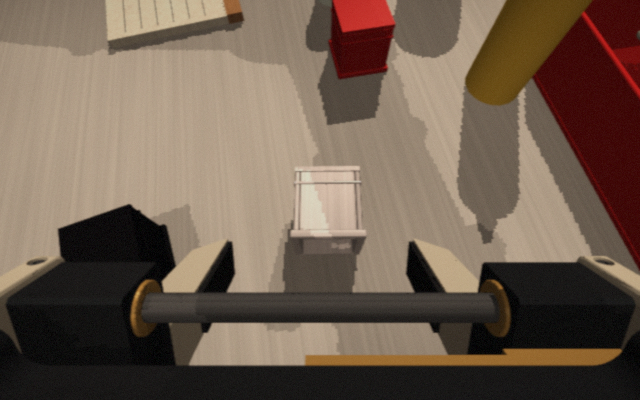

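```bash
python3 -m creep '[[[0.3,0.5,-2,4,-0.7,0,1],[0.6,1.5,-4,4,-0.7,0,1],[1,3,-5.5,4,-0.7,0,1],[1.4,5,-7.3,4,-0.7,0,1],[1.4,5,-7.3,4,-0.7,0,1]]]'
python3 - <<'E'
from h import *
import cv2
o=arm.observe();M=R.from_rotvec(o["ee_rot"]).as_matrix();print(o["joints"],o["position"],M.round(3))
print("cup in tool mm",M.T@(np.array([.55,-.3,.025])-o["position"])*1000)
cv2.imwrite("pics/w8.png",arm.get_image("wrist")[:,:,::-1])
E
```

```text
clock: 10.65
position: [0.5522, -0.3113, 0.0514]
ee_rot: [-1.93, -1.623, -0.796]
force: [-0.4, 0.4, 0.3]
width: 1.001
[ 0.47737843  0.99524407  0.51610232  1.44554376 -0.9636511   1.55751958
  1.15730945] [ 0.55219415 -0.31127255  0.05137572] [[ 0.122  0.985  0.12 ]
 [ 0.698 -0.171  0.695]
 [ 0.705 -0.001 -0.709]]
cup in tool mm [-11.00622148  -4.05720593  26.26718855]
```

View pics/w8.png

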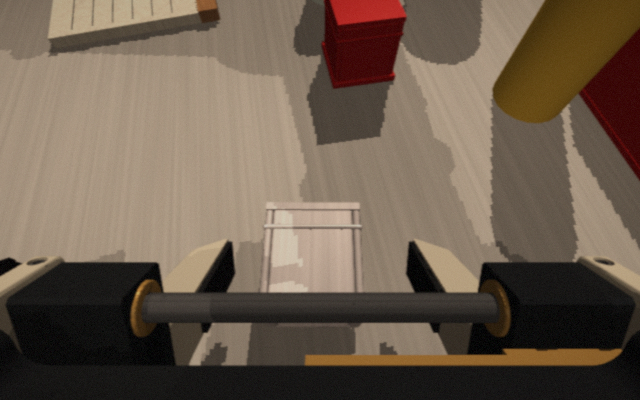

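```bash
python3 -m creep '[[[-0.2,0.5,-1,0,0,0,1],[-0.3,1.1,-2,0,0,0,1],[-0.3,1.2,-2.4,0,0,0,1],[-0.3,1.2,-2.4,0,0,0,1],[-0.3,1.2,-2.4,0,0,0,-0.5]]]' 25
python3 -m creep '[[[0,0,0,0,0,0,-0.5],[0,0,0,0,0,0,-0.5],[0,0,0,0,0,0,-0.5],[0,0,0,0,0,0,-0.5],[0,0,0,0,0,0,-0.5]]]'
python3 -m creep '[[[0,0,0,0,0,0,-0.5],[0,0,3,0,0,0,-0.5],[0,0,7,0,0,0,-0.5],[0,0,10,-8.3,1.5,0,-0.5],[0,0,13,-16.7,3,0,-0.5]]]'
python3 - <<'E'
from h import *
o=arm.observe();print(o["joints"],o["position"])
E
```

```text
clock: 11.2
position: [0.5475, -0.3034, 0.0267]
ee_rot: [-1.936, -1.62, -0.794]
force: [0.6, 0.1, 0.3]
width: 0.953
clock: 11.7
position: [0.5477, -0.303, 0.0268]
ee_rot: [-1.936, -1.621, -0.794]
force: [-0.6, -0.5, 0.5]
width: 0.547
clock: 12.2
position: [0.5467, -0.3053, 0.1574]
ee_rot: [-2.141, -1.784, -0.52]
force: [0.6, 1.0, -0.3]
width: 0.543
[ 0.26008906  0.7412171   0.67484452  1.55112918 -0.80765246  1.42494952
  0.99492188] [ 0.54665151 -0.30532929  0.15744206]
```

```bash
python3 -m creep '[[[0,0,0,-8.3,1.5,0,-0.5],[0,0,0,-16.7,3,0,-0.5],[0,0,0,-25,4.5,0,-0.5],[0,0,0,-33.4,6,0,-0.5],[0,0,0,-41.7,7.5,0,-0.5]]]'
python3 -m creep '[[[0,0,0,-8.3,1.5,0,-0.5],[0,0,0,-16.7,3,0,-0.5],[0,0,-2,-25,4.5,0,-0.5],[0,0,-5,-30.4,5.5,0,-0.5],[0,0,-8,-30.4,5.5,0,-0.5]]]'
python3 -m creep '[[[0,0,0,0,0,0,-0.5]]]'
python3 - <<'E'
from h import *
import cv2
o=arm.observe();print(o["joints"],o["position"],R.from_rotvec(o["ee_rot"]).as_matrix().round(3))
cv2.imwrite("pics/s9.png",arm.get_image("wrist")[:,:,::-1])
E
```

```text
clock: 12.7
position: [0.5481, -0.3029, 0.1582]
ee_rot: [2.271, 1.899, -0.296]
force: [-1.2, 0.8, -3.1]
width: 0.54
clock: 13.2
position: [0.5487, -0.2991, 0.0723]
ee_rot: [1.921, 1.619, -0.818]
force: [0.5, 0.5, -0.5]
width: 0.541
clock: 13.3
position: [0.5462, -0.3009, 0.0722]
ee_rot: [1.928, 1.619, -0.819]
force: [0.6, 0.5, -0.6]
width: 0.542
[-0.67624208  1.1318488   1.17371842  1.92510644 -0.34381898  0.60803514
  0.25944142] [ 0.54621415 -0.30092001  0.07221479] [[ 0.117  0.984 -0.134]
 [ 0.691 -0.177 -0.701]
 [-0.714 -0.01  -0.7  ]]
```

View pics/s9.png

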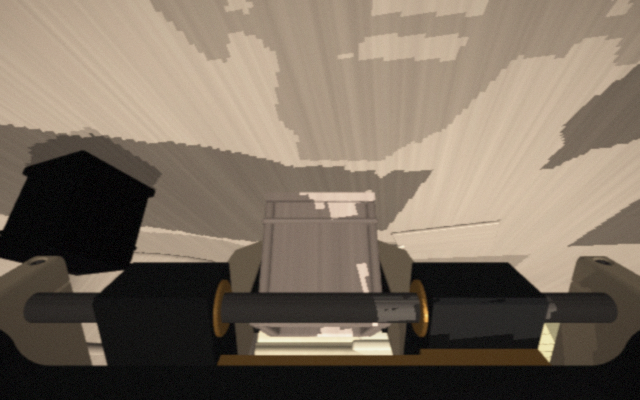

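```bash
python3 -m creep '[[[0,0,-2,0,0,0,-0.5],[0,0,-3.5,0,0,0,-0.5],[0,0,-3.8,0,0,0,-0.5],[0,0,-3.8,0,0,0,-0.5],[0,0,-3.8,0,0,0,-0.5]]]'
python3 -m creep '[[[0,0,-0.2,0,0,0,-0.5],[0,0,-0.2,0,0,0,-0.5]]]'
```

```text
clock: 13.85
position: [0.5478, -0.3034, 0.0395]
ee_rot: [1.931, 1.611, -0.811]
force: [0.2, 0.3, -0.9]
width: 0.55
clock: 14.05
position: [0.5477, -0.3029, 0.0369]
ee_rot: [1.93, 1.612, -0.811]
force: [0.2, 0.5, -1.6]
width: 0.54
```

```bash
python3 -m creep '[[[0,0,-0.2,0,0,0,-0.5],[0,0,-0.3,0,0,0,-0.5],[0,0,-0.3,0,0,0,-0.5]]]'
python3 -m creep '[[[0,0,-0.2,0,0,0,-0.5],[0,0,-0.2,0,0,0,-0.5]]]'
```

```text
clock: 14.35
position: [0.5475, -0.3029, 0.0335]
ee_rot: [1.93, 1.612, -0.812]
force: [-0.3, -0.1, -1.2]
width: 0.542
clock: 14.55
position: [0.5476, -0.3032, 0.0323]
ee_rot: [1.93, 1.611, -0.812]
force: [-1.3, 2.7, 4.4]
width: 0.543
```

Contact at TCP z ≈ 32 mm, as expected. Release and back off.

```bash
python3 -m creep '[[[0,0,0,0,0,0,1],[0,0,0,0,0,0,1],[0,0,0,0,0,0,1],[0,0,0,0,0,0,1],[0,0,0,0,0,0,1]]]'
python3 -m creep '[[[0,0,0,0,0,0,1],[0.3,1.5,1.5,0,0,0,1],[0.8,4,4,0,0,0,1],[1.2,7,7,0,0,0,1],[1.5,10,10,0,0,0,1]]]'
python3 - <<'E'
from h import *
import cv2
o=arm.observe();print(o["joints"],o["position"])
a=arm.get_image("wrist")[:,:,::-1];b=arm.get_image("top")[:,:,::-1]
def crop(im,x,y,w,h,f): return cv2.resize(im[y:y+h,x:x+w],None,fx=f,fy=f,interpolation=cv2.INTER_CUBIC)
cv2.imwrite("pics/c10.png",np.hstack([crop(a,250,100,160,160,2.5),crop(b,360,160,80,80,5)]))
cv2.imwrite("pics/t10.png",b)
E
```

```text
clock: 15.05
position: [0.5476, -0.303, 0.0317]
ee_rot: [1.93, 1.612, -0.812]
force: [0.4, 1.0, 0.3]
width: 0.933
clock: 15.55
position: [0.5624, -0.2021, 0.1327]
ee_rot: [1.93, 1.611, -0.813]
force: [1.2, 0.9, -1.0]
width: 0.999
[-0.86056743  1.08366551  1.26615382  1.86883471 -0.28600842  0.82555102
  0.16518458] [ 0.56240629 -0.20212819  0.13266407]
```

View pics/c10.png

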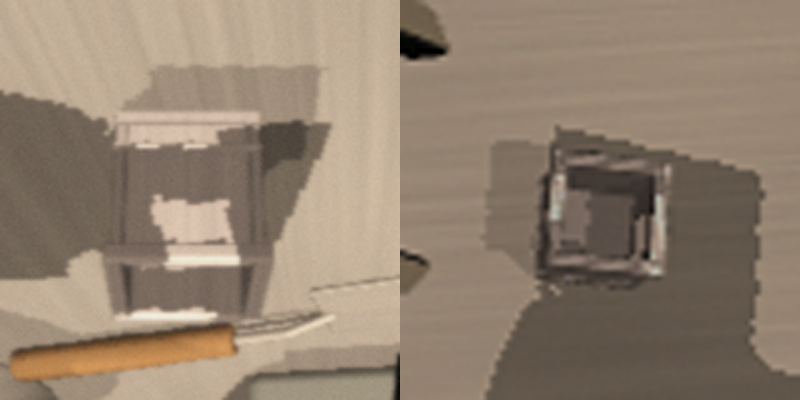

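The cup stands mouth-up: the top view (right crop) shows the open mouth and the floor inside. Now up, upright the tool and go to the jug.

```bash
python3 -m creep '[[[0,0,5,0,0,0,1],[0,0,9,8.3,-1.5,0,1],[0,0,13,16.7,-3,0,1],[-1,3,16,25,-4.5,0,1],[-2,6,17,33.4,-6,0,1]]]'
python3 -m creep '[[[-1,4,0,8.3,-1.5,0,1],[-2,8,0,11,-2,0,1],[-3,12,0,11,-2,0,1],[-3,16,0,11,-2,0,1],[-4,20,0,11,-2,0,1]]]'
python3 - <<'E'
from h import *
o=arm.observe();print(o["joints"],o["position"],R.from_rotvec(o["ee_rot"]).as_matrix().round(3))
E
```

```text
clock: 16.15
position: [0.5428, -0.1447, 0.3055]
ee_rot: [2.31, 1.925, -0.224]
force: [0.0, 0.1, -0.9]
width: 1.0
clock: 16.65
position: [0.5025, 0.058, 0.3014]
ee_rot: [2.41, 2.013, -0.01]
force: [0.8, -0.6, -0.8]
width: 1.003
[-1.14820644  0.35331636  1.25390275  1.82607972 -0.35052401  1.22509162
  0.03162623] [0.50246107 0.05803246 0.30136838] [[ 0.178  0.984 -0.004]
 [ 0.984 -0.178 -0.006]
 [-0.006 -0.003 -1.   ]]
```

```bash
python3 -m creep '[[[0.5,5,0,0,0,0,1],[1,10,0,0,0,0,1],[1.5,15,0,0,0,0,1],[1.8,19,0,0,0,0,1],[1.8,20.8,0,0,0,0,1]]]'
python3 -m creep '[[[0,0,0,0,0,0,1],[0,0,0,0,0,0,1]]]'
python3 - <<'E'
from h import *
import cv2
o=arm.observe();print(o["joints"],o["position"],R.from_rotvec(o["ee_rot"]).as_matrix().round(3))
print(proj("wrist",(.521,.266,.184),(o["position"],o["ee_rot"])))
cv2.imwrite("pics/w11.png",arm.get_image("wrist")[:,:,::-1])
E
```

```text
clock: 17.15
position: [0.52, 0.2694, 0.3002]
ee_rot: [2.404, 2.02, -0.013]
force: [-1.2, 0.5, 0.4]
width: 0.999
clock: 17.35
position: [0.5207, 0.2634, 0.3013]
ee_rot: [2.409, 2.012, -0.013]
force: [-0.0, -1.2, 0.5]
width: 1.004
[-1.31348259  0.52375754  1.18083157  1.64318973 -0.49106048  1.32066111
 -0.23061706] [0.52065155 0.26342598 0.30134874] [[ 0.178  0.984 -0.005]
 [ 0.984 -0.178 -0.007]
 [-0.008 -0.003 -1.   ]]
[319.75672873 194.10145929]
```

View pics/w11.png

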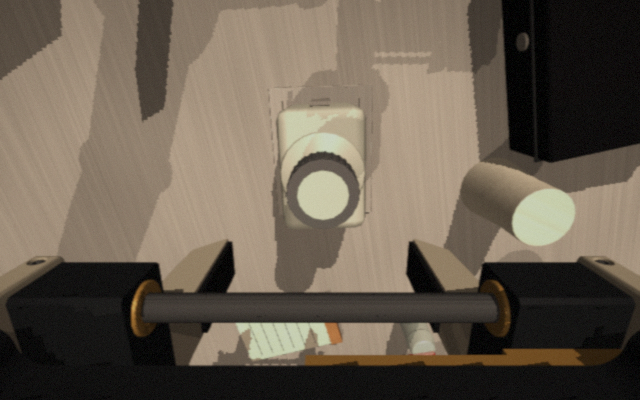

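The cap's disc is centred at (323,194), with (320,194) predicted, so the cap is at about (0.5225, 0.266). I'll descend over it.

```bash
python3 -m creep '[[[0.2,0.2,-4,0.4,-0.3,0,1],[0.2,0.2,-8,0.4,-0.3,0,1],[0.2,0.2,-10,0.4,-0.3,0,1],[0.2,0.2,-10.5,0.4,-0.3,0,1],[0.2,0.2,-10.5,0.4,-0.3,0,1]]]'
python3 - <<'E'
from h import *
import cv2
o=arm.observe();M=R.from_rotvec(o["ee_rot"]).as_matrix();print(o["joints"],o["position"],M.round(3))
cv2.imwrite("pics/w12.png",arm.get_image("wrist")[:,:,::-1])
print(proj("wrist",(.5225,.266,.184),(o["position"],o["ee_rot"])))
E
```

```text
clock: 17.9
position: [0.5228, 0.2655, 0.197]
ee_rot: [2.412, 2.013, 0.002]
force: [-0.1, 0.7, 0.1]
width: 1.0
[-1.25497579  0.61289968  1.08812588  1.78594325 -0.60228735  1.11943489
 -0.14326728] [0.52282513 0.26548806 0.19701589] [[ 0.179  0.984  0.001]
 [ 0.984 -0.179  0.001]
 [ 0.001  0.001 -1.   ]]
[318.33100782 259.68740348]
```

View pics/w12.png

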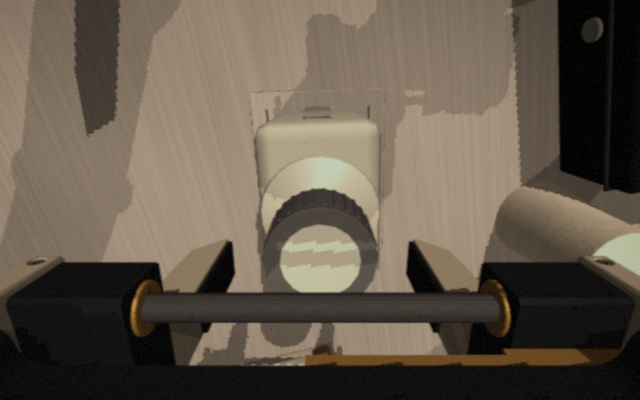

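Disc centre (320,259) against (318,260) predicted: centred within 1 mm. Next, go down and grip.

```bash
python3 -m creep '[[[0.05,0.05,-1.5,0,0,0,1],[0.05,0.05,-2.8,0,0,0,1],[0.05,0.05,-3.1,0,0,0,1],[0.05,0.05,-3.1,0,0,0,1],[0.05,0.05,-3.1,0,0,0,0]]]' 40
python3 -m creep '[[[0,0,0,0,0,0,-0.3],[0,0,0,0,0,0,-0.3],[0,0,0,0,0,0,-0.3],[0,0,0,0,0,0,-0.3],[0,0,0,0,0,0,-0.3]]]'
python3 - <<'E'
from h import *
o=arm.observe();print(o["joints"],o["position"],o["force"],o["ft_torque"],o["width"])
E
```

```text
clock: 18.45
position: [0.5233, 0.2674, 0.1659]
ee_rot: [2.41, 2.015, 0.002]
force: [-0.4, -0.1, -1.0]
width: 0.954
clock: 18.95
position: [0.5231, 0.2676, 0.1659]
ee_rot: [-2.41, -2.016, -0.002]
force: [-0.7, -0.3, 1.8]
width: 0.642
[-1.23394496  0.6456087   1.05266184  1.81703415 -0.64125814  1.06489511
 -0.11437373] [0.52313783 0.26756601 0.16587638] [-0.7013796  -0.26911834  1.79183828] [-0.07225295  0.22460301  0.0256197 ] 0.6415788462551941
```

```bash
python3 -m creep '[[[0,0,-0.2,0,0,0,-0.3],[0,0,-0.4,0,0,0,-0.3],[0,0,-0.6,0,0,0,-0.3],[0,0,-0.65,0,0,0,-0.3],[0,0,-0.65,0,0,0,-0.3]]]'
python3 - <<'E'
from h import *
import cv2
o=arm.observe();print(o["joints"],o["position"],o["force"],o["ft_torque"],o["width"])
E
```

```text
clock: 19.45
position: [0.5232, 0.2676, 0.1595]
ee_rot: [-2.41, -2.015, -0.003]
force: [-3.1, -0.3, 8.0]
width: 0.636
[-1.22905904  0.65222759  1.04533608  1.82339935 -0.64969693  1.0538335
 -0.10798896] [0.52317984 0.2675741  0.1595283 ] [-3.11392633 -0.27337565  7.95067415] [-0.14835718  0.65452111  0.03053886] 0.6360601732049275
```

```bash
python3 -m creep '[[[0,0,-0.05,0,0,0,-0.3],[0,0,-0.05,0,0,5,-0.3],[0,0,-0.05,0,0,10,-0.3],[0,0,-0.05,0,0,15,-0.3],[0,0,-0.05,0,0,20,-0.3]]]'
python3 - <<'E'
from h import *
import cv2
o=arm.observe();print(o["joints"],o["position"],o["force"],o["ft_torque"],o["width"])
cv2.imwrite("pics/w13.png",arm.get_image("wrist")[:,:,::-1])
E
```

```text
clock: 19.95
position: [0.5237, 0.2677, 0.1594]
ee_rot: [2.019, 2.407, 0.004]
force: [-0.7, -0.2, 7.3]
width: 0.639
[-1.18254209  0.60838247  0.94874267  1.82004749 -0.57961215  1.0159738
  0.175652  ] [0.52372573 0.2676938  0.15935276] [-0.73414583 -0.1705074   7.32328805] [-0.07615612  0.34455001 -0.03263601] 0.6394512313801705
```

View pics/w13.png

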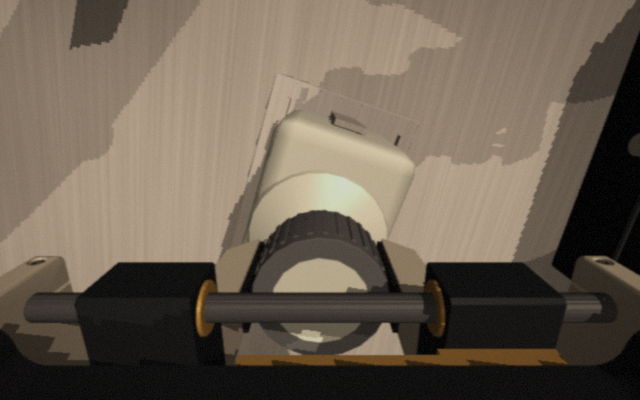

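The cap turns with the gripper at near-zero torque, so it is unlocked. Continue to 60°, keeping the press.

```bash
python3 -m creep '[[[0,0,-0.05,0,0,5,-0.3],[0,0,-0.05,0,0,10,-0.3],[0,0,-0.05,0,0,15,-0.3],[0,0,-0.05,0,0,20,-0.3],[0,0,-0.05,0,0,25,-0.3]]]'
python3 -m creep '[[[0,0,0,0,0,5,-0.3],[0,0,0,0,0,10,-0.3],[0,0,0,0,0,15,-0.3],[0,0,0,0,0,16,-0.3],[0,0,0,0,0,16,-0.3]]]'
python3 - <<'E'
from h import *
import cv2
o=arm.observe();print(o["joints"],o["position"],o["force"],o["ft_torque"],o["width"]);print(R.from_rotvec(o["ee_rot"]).as_matrix().round(3))
cv2.imwrite("pics/w14.png",arm.get_image("wrist")[:,:,::-1])
E
```

```text
clock: 20.5
position: [0.5232, 0.2678, 0.1587]
ee_rot: [-1.45, -2.786, -0.003]
force: [-3.2, -0.0, 8.8]
width: 0.638
clock: 21.0
position: [0.523, 0.2676, 0.1587]
ee_rot: [-1.052, -2.959, -0.003]
force: [-4.0, -0.1, 8.6]
width: 0.636
[-1.07087037  0.53947736  0.74815209  1.81261033 -0.44245264  0.96337203
  0.75304885] [0.52296952 0.26758942 0.15869232] [-4.01719787 -0.07239143  8.56844154] [-0.19168061  0.80079519  0.01972819] 0.6355986716850741
[[-0.775  0.631 -0.001]
 [ 0.631  0.775  0.002]
 [ 0.002  0.001 -1.   ]]
```

View pics/w14.png

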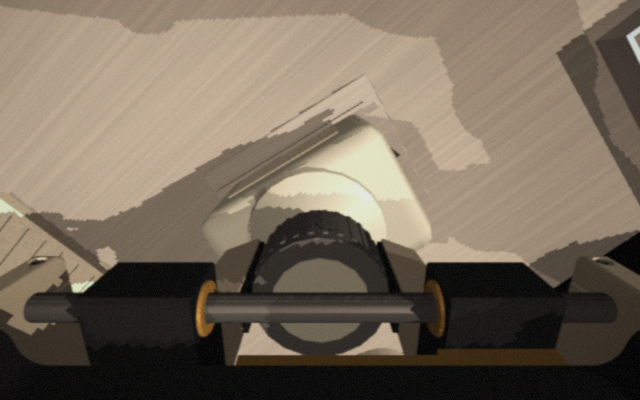

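Turned 61° in all. Lift slowly and watch the force.

```bash
python3 -m creep '[[[0,0,0.3,0,0,0,-0.3],[0,0,0.6,0,0,0,-0.3],[0,0,0.9,0,0,0,-0.3],[0,0,1.2,0,0,0,-0.3],[0,0,1.4,0,0,0,-0.3]]]'
```

```text
clock: 21.55
position: [0.523, 0.2673, 0.1722]
ee_rot: [-1.053, -2.959, -0.001]
force: [0.0, 0.4, -0.6]
width: 0.637
```

```bash
python3 -m creep '[[[0,0,1,0,0,0,-0.3],[0,0,2.5,0,0,0,-0.3],[0,0,4,0,0,0,-0.3],[0,0,6,0,0,0,-0.3],[0,0,7,0,0,0,-0.3]]]'
python3 -m creep '[[[0,0,0,0,0,0,-0.3],[0,0,0,0,0,0,-0.3],[0,0,0,0,0,0,-0.3]]]'
python3 - <<'E'
from h import *
import cv2
o=arm.observe();print(o["position"],o["force"],o["dq"].round(4),R.from_rotvec(o["ee_rot"]).as_matrix().round(3))
for n in("scene","top","wrist"): cv2.imwrite(f"pics/{n}15.png",arm.get_image(n)[:,:,::-1])
E
```

```text
clock: 22.05
position: [0.5241, 0.2676, 0.245]
ee_rot: [1.053, 2.958, 0.006]
force: [0.0, 0.5, -0.6]
width: 0.639
clock: 22.35
position: [0.5226, 0.2674, 0.2414]
ee_rot: [-1.053, -2.958, -0.0]
force: [-0.4, 0.5, -0.7]
width: 0.633
[0.52258307 0.26744024 0.24144545] [-0.37340167  0.50883019 -0.69903297] [ 0.0011  0.0035 -0.0002 -0.0005  0.0015 -0.0004 -0.    ] [[-0.775  0.632 -0.001]
 [ 0.632  0.775  0.001]
 [ 0.001 -0.    -1.   ]]
```

View pics/scene15.png

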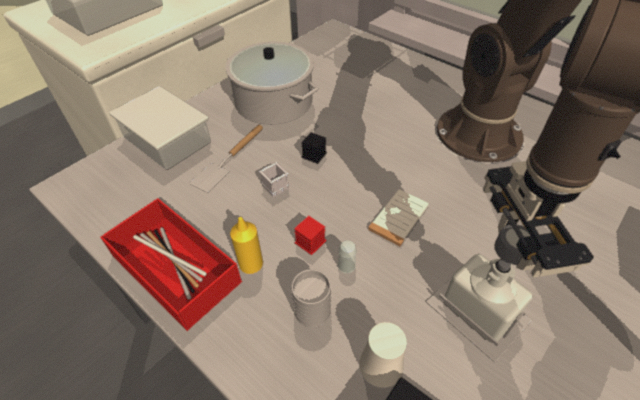

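View pics/top15.png

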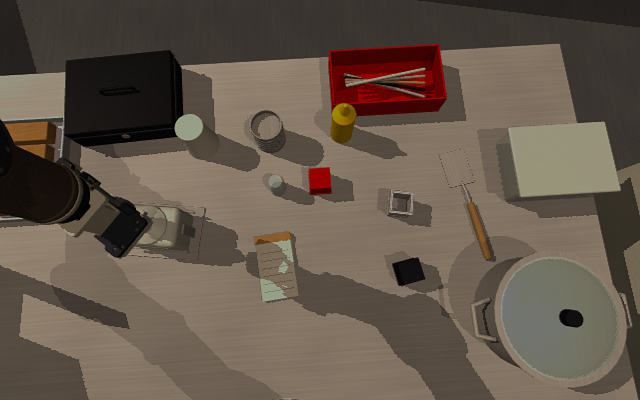

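View pics/wrist15.png

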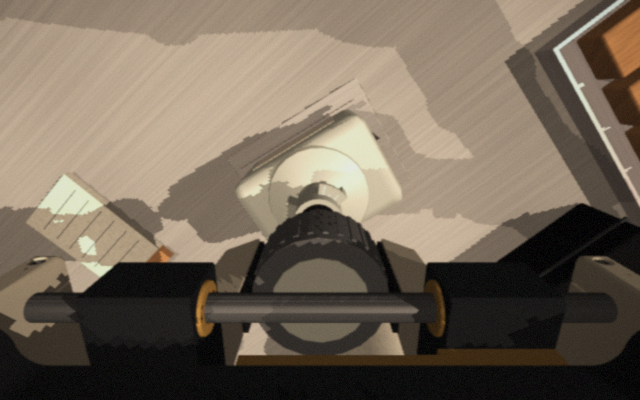

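The scene view shows the bare neck at (503,267) with the cap in the gripper above it at about (512,243). The cup stands mouth-up (scene 273,180; top 401,203). The tin, shaker, cups, squeeze bottle and spatula are at their starting pixels. Settle and hand in.

```bash
python3 -m creep '[[[0,0,0,0,0,0,-0.3],[0,0,0,0,0,0,-0.3],[0,0,0,0,0,0,-0.3],[0,0,0,0,0,0,-0.3],[0,0,0,0,0,0,-0.3]]]'
python3 - <<'E'
from cell import arm
o=arm.observe();print(o["position"],o["width"],abs(o["dq"]).max())
print(arm.sign_off())
E
```

```text
clock: 23.0
position: [0.5231, 0.2675, 0.2422]
ee_rot: [-1.053, -2.959, -0.002]
force: [-0.1, 0.6, -0.7]
width: 0.636
[0.52309448 0.26752292 0.24223241] 0.6363490166145263 0.001513744763171603
the job is handed in; nothing more can be done
None
```

The job is done and was handed in at 23.0 s of the 64 s allowed; the sign-off gave no verdict.

- **Cup:** I turned the square aluminium cup over in two sideways 90° rolls, regrasping in between. It was released mouth-up at about (0.55, -0.30), and the last top and scene pictures show it still standing there.
- **Cap:** I gripped it, pressed it down about 6–7 mm (roughly 8–9 N), turned it 61° anticlockwise and lifted it off along the neck. There was no pull on the way up.

**Last checks:**
- The cap is still gripped (opening 0.636, about 59 mm), and the tool is level and still.
- The tool stands at z = 0.242, so the cap's middle is about 70 mm above the neck rim.
- It is within about 2 mm of the measured neck axis.
- The bystanders are at their starting pixels in both fixed cameras.

No check failed. The only disagreements were a 1–3 mm scatter between camera views, including the cap's top measured at 181 mm against 184 mm given.

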